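Knock the proud locating pin home on the balancing fixture

TASK

On the balancing fixture, one of the three headed pins in the rotor ring still stands up. Pick up the mallet by its handle and knock that pin fully home with the mallet's face, so that its head is down like the other two; do not push it with the gripper. Then stand the mallet back on the green bench top on its head, as you found it, and let go.

Things in the scene. Friction and masses are not known exactly. Their poses are not given: they have to be found in the camera images.
- mallet_grip (a point): Grip point on the centre line of the mallet's pale wooden handle (22 mm wide, 24 high, level), 60 mm from the head's axis. Its x points along the handle to the head, z up. The mallet (0.3 to 0.5 kg, mostly head) stands on one flat face of its head, an upright cylinder 50 mm across, 64 high, dark with white faces. The handle leaves it at half height, 32 mm up, and ends 135 mm from its axis.
- pin_top (a point): Centre of the top of the one dark steel pin that stands up, z up. Head: a disc 20 mm across, 6 mm thick, on a 12 mm stem. It is in any one of the ring's three holes, 54 mm from the ring's centre, 120 degrees apart. The other two hold the same pins fully home, heads on the ring, tops 70 mm above the bench; this one starts 14 to 20 mm higher.
- pin (a joint): How far the standing pin is driven down, in m: 0 fully out (top 90 mm above the bench), 0.020 fully home (head on the ring, top 70 mm above the bench). A tight sprung pin: it takes 7 to 9 N to move, a little more when struck fast, and stays where it is left.
- fixture: Balancing fixture, fixed to the bench: a square plate, 180 mm, 40 high, with an aluminium rotor ring on it, 144 mm outside, 72 mm bore, top face 64 mm above the bench. Origin on the bench under the ring's centre, z up. Apart from the standing pin nothing on it is higher than 70 mm.

How it is judged:
On the way, in this order (a step that is already met when the one before it is completed fails the run):
1. the mallet, held in the gripper, strikes the standing pin (contact force between the fingers and mallet above 1 N and contact force between mallet and pin above 1 N).
2. the pin is fully home (value of joint pin above 0.017 m), for 0.1 s.
At the end, for the whole second after the job is handed in: The pin is home (within 3 mm of its full travel) and the mallet stands still on its head on the bench top, released, its head's axis within 10 degrees of vertical and its handle's centre line 22 to 42 mm above the bench (value of joint pin above 0.017 m and height (world z) of mallet_grip between 0.022 and 0.042 m and angle between mallet_grip's own z axis and vertical below 0.17 rad and linear speed of mallet below 0.02 m/s); the robot touches nothing.
It fails at once if the gripper or arm pushes the pin (contact force between any of the fingers, the arm and pin above 1 N).
It also fails if it takes over 45 s, if anything falls off the work surface, if the arm or the gripper's body presses on something with over 40 N, if the wrist force passes 120 N, or if a joint passes its speed limit or range.

ROBOT

A 6-joint arm with a two-finger parallel gripper is mounted at the origin on the work surface. World frame = base frame: x ahead of the robot, y to its left, z up, the work surface at z = 0. Lengths are in m, angles in rad, forces in N, time in s.
With the tool pointing down it reaches from about 0.25 to 0.775 m from the base axis. Payload 8.9 kg.
Tool frame: the origin (TCP) lies midway between the tips of the shut fingers; the grasp point (between the pads) lies grip_depth behind it (grip_depth is the distance from the TCP to the grasp point, in m); z points along the fingers, y is the line along which they close (so a half turn about z gives the same grasp; the last joint's range is limited). The gripper opens to 85 mm and grips with 20 to 120 N. Pads are 22 mm wide; open, the fingers measure 114 mm over their backs; the gripper's body (76 mm by 85 mm) begins 54 mm behind the grasp point. The pads swing forward as they close: fully open they stand 13 mm farther back than shut.
Start: joints at [-1.249, 0.291, -0.153, 1.127, 0, 1.431], TCP at [0.233, -0.47, 0.231] pointing down, gripper open.
Joint ranges: [-2.52, 2.52], [-0.91, 1.74], [-1.3, 1.37], [-1.96, 2.02], [-1.52, 1.47], [-3.14, 3.14]. Speed limits (rad/s): [2.22, 2.22, 2.79, 3.14, 3.14, 3.14].

INTERFACE

Orientations are given as a rotation vector (axis times angle).
In Python, from station import * gives the robot as it stands. The module is installed in compiled form; this text tells all that it offers.
- The arm moves only by the shell command python3 -m creep 'ROWS' [FORCE]. ROWS is text: rows parted by semicolons, each of 7 numbers parted by spaces: the turn, a rotation vector about the tool's x, y, z in degrees, then the shift along the tool's x, y, z in mm, then the finger opening in mm, from 0 to 85.4. A call has 1 to 12 rows; each row is the pose to reach, as a shift and turn from the pose commanded when the call began, along the tool's axes at that moment; what a row does not reach only later rows make up. A row lasts 1/10 s, in which the tool goes at most 50 mm and 8.59 degrees, less where a joint would pass 70% of its speed; a pose out of reach is approached as far as the arm can. A call with a gripper value outside its range is refused whole. The fingers move at their own pace and stop on an object; FORCE is the grip in N (left out, the last holds). Time passes only in rows, so rows that repeat a pose let the fingers close. It gives the time, the measured TCP pose, the force, the opening and the grip force at its end, in the units of the state.
- state(): the state, without advancing time (a new reading comes with each control period).
- capture(name): name is "scene" or "top" or "wrist"; returns the picture (384x512x3 uint8, red, green, blue); there is no depth.
- camera_info(name): a dict with "fx", "fy", "cx", "cy" (pixels), "extrinsics" (4x4, takes a point from camera to world coordinates). Camera axes: x right, y down, z forward; pixel columns grow to the right and rows downward; lengths in m; the calibration is good to about 2 mm. A picture is of the moment at which its call begins: read the wrist's pose just before it. camera_info takes no time and is no camera call; for the wrist camera it gives the pose at the moment of the call.
- sign_off(): hands the job in; it is judged then, once.
The state is a dict: "time": time; "joints": joint angles; "qvel": joint speeds; "joint_efforts": joint torques, N m; "eef_pos": TCP position; "tcp_rot": TCP orientation; "force": force on the tool from outside, world axes, zero at the start; "wrist_torque": the same for the moment, N m; "gripper_width": finger opening in m; "gripper_force": force on a finger pad.
Only numpy, scipy, OpenCV 4.12 (cv2) and the standard library are available. Lean on these libraries where they do the work, as an engineer would, in place of code of your own. Each camera call takes 0.05 s, during which the arm holds its last target. There are 200 camera calls.

## Working session

There is one attempt and no reset: what is moved stays moved. The work goes in short steps, Python scripts to look and compute and a shell command to move; the robot and the scene stay as the last step left them, time stands still between calls to the robot, and variables do not carry over. Pictures are saved under pics/ and viewed, at most 10 in all, crops included, and the job is handed in when it is done.

```bash
mkdir -p pics; python3 - <<'E'
from station import *
import cv2,numpy as np
s=state();print(s)
a=capture("scene");b=capture("top")
cv2.imwrite("pics/a.png",np.hstack([a,b])[:,:,::-1]);cv2.imwrite("pics/top.png",b[:,:,::-1]);cv2.imwrite("pics/scene.png",a[:,:,::-1])
for n in("scene","top","wrist"):
  c=camera_info(n);print(n,c["fx"],c["fy"],c["cx"],c["cy"],np.round(c["extrinsics"],3).tolist())
cv2.imwrite("pics/a8.png",cv2.resize(np.hstack([a,b])[:,:,::-1],(800,300)))
E
```

```text
{'time': 0.0, 'joints': array([-1.24931631e+00,  2.91265219e-01, -1.54149164e-01,  1.12671956e+00,
        1.69807300e-05,  1.43149124e+00]), 'qvel': array([-0.00034339,  0.00099103, -0.00169569, -0.00071663, -0.00073621,
       -0.00101628]), 'joint_efforts': array([ 4.34109652e-04, -5.37145686e+01,  3.31360638e+01,  1.61147834e-02,
       -7.20878973e-06,  1.17009506e-06]), 'eef_pos': array([ 0.23330176, -0.46980224,  0.23073162]), 'tcp_rot': array([-3.05728343e+00, -7.17108655e-01,  1.64488514e-04]), 'force': array([-0.75677637, -0.44895414,  0.0597664 ]), 'wrist_torque': array([0.03483376, 0.04884081, 0.00022484]), 'gripper_force': 0.0, 'gripper_width': 0.08560966504401613}
scene 401.326709583545 401.326709583545 258.14611585807495 188.9615887120869 [[-0.044, 0.534, -0.844, 1.181], [0.999, 0.031, -0.032, -0.03], [0.009, -0.845, -0.535, 0.487], [0.0, 0.0, 0.0, 1.0]]
top 353.4639816257512 353.4639816257512 254.94488334720418 192.48471526615486 [[-0.012, -0.985, 0.173, 0.456], [-0.999, 0.017, 0.029, -0.078], [-0.031, -0.173, -0.984, 0.796], [0.0, 0.0, 0.0, 1.0]]
wrist 267.37045827282503 267.37045827282503 250.820395470622 196.10603072839123 [[0.444, -0.859, -0.255, 0.297], [-0.896, -0.426, -0.125, -0.437], [-0.002, 0.284, -0.959, 0.373], [0.0, 0.0, 0.0, 1.0]]
```

View pics/top.png

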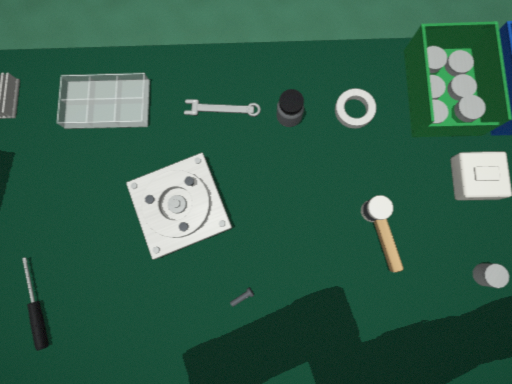

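View pics/scene.png

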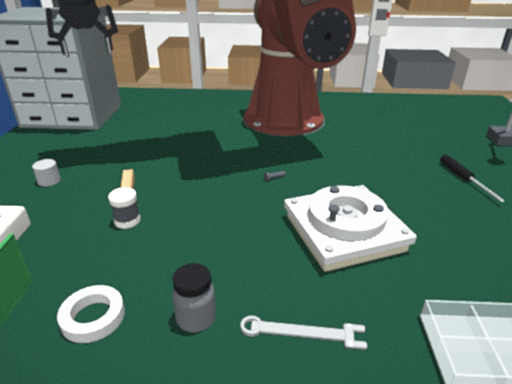

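The top view shows the mallet head's white top near (380,208), with its handle running to about (395,268). The fixture is centred near (178,205), with pins at (190,181), (150,199) and (184,227). In the scene view the pin at (333,212) stands up on its stem; this is the one at (190,181) in the top view.

```bash
cat > h.py <<'E'
from station import *
import cv2,numpy as np
from scipy.spatial.transform import Rotation as R
def ray(ci,u,v,z):
    E=np.array(ci["extrinsics"]);d=E[:3,:3]@[(u-ci["cx"])/ci["fx"],(v-ci["cy"])/ci["fy"],1]
    return E[:3,3]+d*(z-E[2,3])/d[2]
def blobs(m,lo=15):
    n,l,st,c=cv2.connectedComponentsWithStats(m.astype(np.uint8))
    return [(st[i,4],c[i].round(1),st[i,:4].tolist(),l==i) for i in range(1,n) if st[i,4]>=lo]
def proj(ci,p):
    E=np.array(ci["extrinsics"]);q=E[:3,:3].T@(np.array(p)-E[:3,3])
    return np.array([ci["cx"]+ci["fx"]*q[0]/q[2],ci["cy"]+ci["fy"]*q[1]/q[2]]).round(1)
E
python3 - <<'E'
from h import *
b=cv2.imread("pics/top.png");T=camera_info("top");S=camera_info("scene")
hsv=cv2.cvtColor(b,cv2.COLOR_BGR2HSV);g=b.max(2)
print("pins")
roi=np.zeros(g.shape,bool);roi[165:245,138:218]=1
for a,c,s,_ in blobs((g<75)&roi):
    if a<150: print(a,c,s,ray(T,*c,.07).round(4),ray(T,*c,.087).round(4))
print("head")
roi[:]=0;roi[190:230,355:400]=1
for a,c,s,_ in blobs((g>150)&(hsv[...,1]<60)&roi): print(a,c,s,ray(T,*c,.064).round(4))
roi[:]=0;roi[210:280,365:410]=1
for a,c,s,m in blobs((hsv[...,0]<25)&(hsv[...,1]>80)&(g>80)&roi):
    p=np.argwhere(m)[:,::-1].astype(np.float32);l=cv2.fitLine(p,2,0,.01,.01).ravel()
    P=ray(T,*c,.042);Q=ray(T,c[0]+20*l[0],c[1]+20*l[1],.042);d=(Q-P)/np.linalg.norm(Q-P)
    print(a,c,s,P.round(4),d.round(3))
E
```

```text
pins
74 [213.5 174.9] [208, 165, 10, 24] [0.6229 0.0308 0.07  ] [0.619  0.0283 0.087 ]
head
479 [380.2 207.1] [368, 195, 25, 25] [ 0.5497 -0.3145  0.064 ]
700 [388.2 245.3] [374, 219, 29, 53] [ 0.472  -0.3323  0.042 ] [-0.964 -0.265  0.   ]
```

```bash
python3 - <<'E'
from h import *
b=cv2.imread("pics/top.png");T=camera_info("top");S=camera_info("scene")
g=b.max(2)
roi=np.zeros(g.shape,np.uint8);cv2.circle(roi,(178,204),37,1,-1)
for t in(80,110):
  for a,c,s,_ in blobs((g<t)&(roi>0),20): print(t,a,c,s,ray(T,*c,.07).round(4),ray(T,*c,.087).round(4))
w=(g>110).astype(np.uint8);w[:,:100]=0;w[:140]=0;w[270:]=0;w[:,245:]=0
cs=max(cv2.findContours(w,0,2)[0],key=cv2.contourArea);r=cv2.minAreaRect(cs);print(r,ray(T,*r[0],.04).round(4))
g2=cv2.imread("pics/scene.png").max(2)
for a,c,s,_ in blobs((g2[180:245,300:400]<80),8): print("scene",a,c+[300,180],s,proj(S,[.619,.056,.087]))
E
```

```text
110 37 [161.7 198.6] [159, 189, 11, 21] [0.574  0.1394 0.07  ] [0.5712 0.1343 0.087 ]
((176.97508239746094, 205.50123596191406), (82.59037780761719, 85.90663146972656), 68.70264434814453) [0.5631 0.1144 0.04  ]
scene 35 [332.3 215. ] [30, 31, 6, 9] [320.9 212.3]
scene 27 [301.6 241.6] [0, 57, 6, 8] [320.9 212.3]
```

```bash
python3 - <<'E'
from h import *
b=cv2.imread("pics/top.png");T=camera_info("top");S=camera_info("scene")
print(b[175:188,183:198].max(2))
g=b.max(2)
for x0,y0 in((190,181),(150,199),(184,227)):
  w=g[y0-8:y0+9,x0-8:x0+9]
  for a,c,s,_ in blobs(w<75,5):
    c=c+[x0-8,y0-8]; print(a,c,s,ray(T,*c,.07).round(4),ray(T,*c,.087).round(4))
g2=cv2.imread("pics/scene.png").max(2);print(g2[203:222,325:342])
E
```

```text
[[227 227 227 225 223 222 221 223 225 224 212 187 173 204 223]
 [227 227 223 203 178 167 161 186 210 219 219 215 200 183 203]
 [227 224 203 159 124 114 114 125 140 156 166 198 214 205 187]
 [226 214 173 122 110 110 112 112 113 119 134 152 166 201 213]
 [224 196 140 115 113 115 111 112 113 109 108 131 156 198 221]
 [213 173 121 114 113 111 113 116 112 112 107 131 148 163 205]
 [209 167 120 112 115 112 115 116 115 110 105 132 148 157 202]
 [218 184 129 116 115 116 117 118 116 104  98 128 146 157 202]
 [222 203 161 126 119 117 118 118 113  90  82 126 148 157 203]
 [227 224 203 161 129 120 116 105  81  65 104 140 159 171 206]
 [228 228 225 209 176 146 134 122 101 102 144 170 203 220 224]
 [227 228 228 226 224 222 221 219 198 173 202 219 224 226 226]
 [217 224 227 228 228 228 228 227 225 222 225 227 226 227 227]]
[[254 253 255 248 196 162 168 169 169 172 174 179 179 185 184 180 181]
 [254 254 255 249 182 148 152 153 151 155 160 162 177 180 179 181 178]
 [253 254 255 249 174 132 133 134 135 138 138 143 151 169 177 185 190]
 [253 255 255 240 161 126 129 132 129 129 126 130 132 159 202 228 2
[... 369 characters left out ...]
255 255 250 147  71  73  75  72  73  83 144 212 241 244 241]
 [253 253 254 255 250 141  67  68  75  69  72 104 152 194 225 239 240]
 [253 253 255 255 238 123  68  72  70  73  92 155 195 189 200 229 235]
 [254 255 255 255 215 107  63  73  73  73 115 210 251 240 224 229 236]
 [254 255 255 238 172  95  68  75  77  79 127 236 255 255 251 249 245]
 [245 240 230 172 116  77  66  71  76  81 148 242 255 255 254 254 253]
 [236 192 168 141 106  65  67  76  71  85 162 249 255 254 253 254 253]
 [245 181 154 150 124  87  75  71  72  87 163 246 255 254 253 253 253]
 [252 196 156 156 147 123 108  93  93 115 191 250 254 253 252 252 252]
 [254 232 190 180 170 153 152 157 162 182 233 255 254 253 253 253 253]]
```

```bash
cat >> h.py <<'E'
def togo(p,xdir):
    "turn (deg, tool axes) and shift (mm, tool axes) from current pose to TCP p, tool down, x along xdir or its opposite"
    s=state();R0=R.from_rotvec(s["tcp_rot"]);best=None
    for k in(1,-1):
        x=k*np.array([*xdir[:2],0]);x/=np.linalg.norm(x);z=np.array([0,0,-1.]);M=R.from_matrix(np.c_[x,np.cross(z,x),z])
        t=(R0.inv()*M).as_rotvec(degrees=True)
        if best is None or np.linalg.norm(t)<np.linalg.norm(best): best=t
    return best.round(2),(R0.inv().apply(np.array(p)-s["eef_pos"])*1000).round(1)
E
python3 - <<'E'
from h import *
import station
print([n for n in dir(station) if not n.startswith('_')], getattr(station,'grip_depth',None))
T=camera_info("top");S=camera_info("scene")
def line(ci,u,v):
    a=ray(ci,u,v,0.);b=ray(ci,u,v,.1);return a,(b-a)/np.linalg.norm(b-a)
(a,d),(c,e)=line(T,188.8,181.2),line(S,333.1,207.8)
t=np.linalg.lstsq(np.c_[d,-e],c-a,rcond=None)[0];p,q=a+t[0]*d,c+t[1]*e
print("pin",p.round(4),q.round(4)); 
for o in((150,199),(183.5,227)): print(ray(T,*o,.07).round(4))
h=np.array([.5497,-.3145]);dr=np.array([-.968,-.25]);dr/=np.linalg.norm(dr)
g=h+.05*dr;print("grip",g)
print(togo([*g,.14],-dr))
E
```

```text
['MotionError', 'camera_info', 'capture', 'grip_depth', 'sign_off', 'state'] 0.0187
pin [0.6063 0.0789 0.0885] [0.6063 0.0781 0.0884]
[0.5736 0.1642 0.07  ]
[0.5139 0.092  0.07  ]
grip [ 0.50128848 -0.32700298]
(array([-0.06, -0.  , 11.92]), array([303.5,  -8.8,  90.9]))
```

Triangulated, the pin top is at (0.606, 0.078, 0.088). It lies 92 and 94 mm from the other two pins, where 93.5 is expected. Moving above the handle.

```bash
python3 -m creep '0 0 12 303 -9 91 60;0 0 12 303 -9 91 60;0 0 12 303 -9 91 60;0 0 12 303 -9 91 60;0 0 12 303 -9 91 60;0 0 12 303 -9 91 60;0 0 12 303 -9 91 60;0 0 12 303 -9 91 60;0 0 12 303 -9 91 60;0 0 12 303 -9 91 60;0 0 12 303 -9 91 60'
python3 - <<'E'
from h import *
w=camera_info("wrist");i=capture("wrist")[:,:,::-1];cv2.imwrite("pics/w1.png",i)
hsv=cv2.cvtColor(i,cv2.COLOR_BGR2HSV)
for a,c,s,m in blobs((hsv[...,0]<25)&(hsv[...,1]>80)&(hsv[...,2]>80),300):
    print(a,c,s)
    top=[]
    for v in range(s[1]+3,s[1]+s[3]-3,6):
        u=np.where(m[v])[0]; top.append((v,u.min(),u.max(),ray(w,u.min(),v,.044).round(4)[:2],ray(w,u.max(),v,.044).round(4)[:2]))
    for t in top[::3]: print(t)
s=state();print(s["eef_pos"],R.from_rotvec(s["tcp_rot"]).as_matrix()[:,0])
E
```

```text
time: 1.2
eef_pos: [0.5001, -0.3283, 0.1408]
tcp_rot: [3.117, 0.391, 0.0]
force: [0.1, 0.1, -0.1]
gripper_width: 0.0599
gripper_force: 0.0
1184 [252.1 246.2] [241, 215, 23, 60]
(218, np.int64(241), np.int64(262), array([ 0.4772, -0.3233]), array([ 0.4821, -0.3428]))
(236, np.int64(242), np.int64(263), array([ 0.4592, -0.3287]), array([ 0.4642, -0.3486]))
(254, np.int64(242), np.int64(262), array([ 0.4402, -0.3333]), array([ 0.4451, -0.3527]))
[ 0.50017313 -0.32828944  0.14075997] [9.68943409e-01 2.47282474e-01 2.18744794e-04]
```

View pics/w1.png

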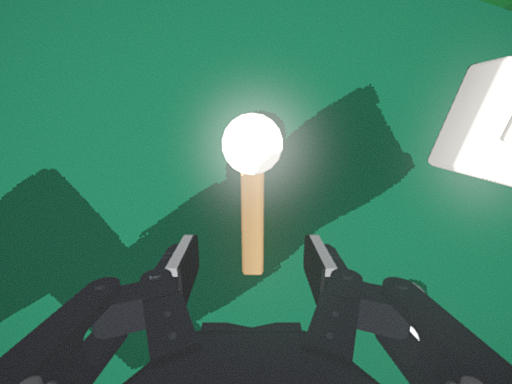

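The wrist view shows the mallet head at (252,144). The handle is centred between the fingers at u = 241–264 and ends at v = 275, which puts the grip about 52 mm from the head's axis. Descending and gripping.

```bash
python3 -m creep '0 0 0 0 0 127 60;0 0 0 0 0 127 60;0 0 0 0 0 127 60;0 0 0 0 0 127 60;0 0 0 0 0 127 60;0 0 0 0 0 127 0;0 0 0 0 0 127 0;0 0 0 0 0 127 0;0 0 0 0 0 127 0;0 0 0 0 0 127 0' 120
python3 -m creep '0 0 0 0 0 0 0;0 0 0 0 0 0 0;0 0 0 0 0 -20 0;0 0 0 0 0 -40 0;0 0 0 0 0 -80 0;0 0 0 0 0 -130 0;0 0 0 0 0 -130 0;0 0 0 0 0 -130 0'
python3 - <<'E'
from h import *
w=camera_info("wrist");cv2.imwrite("pics/w2.png",capture("wrist")[:,:,::-1]);cv2.imwrite("pics/s2.png",capture("scene")[:,:,::-1][60:300,20:340])
print(state()["eef_pos"],state()["force"],state()["wrist_torque"])
E
```

```text
time: 2.25
eef_pos: [0.5018, -0.3284, 0.0153]
tcp_rot: [3.114, 0.393, 0.003]
force: [-1.8, -0.8, 9.2]
gripper_width: 0.0199
gripper_force: 116.9
time: 3.05
eef_pos: [0.5014, -0.3279, 0.1447]
tcp_rot: [3.115, 0.394, 0.003]
force: [0.2, 0.3, -4.3]
gripper_width: 0.0201
gripper_force: 118.4
[ 0.50004969 -0.32678751  0.14220294] [-0.57557214 -0.21574258 -3.88806981] [-0.02666337  0.11212307  0.00797869]
```

View pics/s2.png

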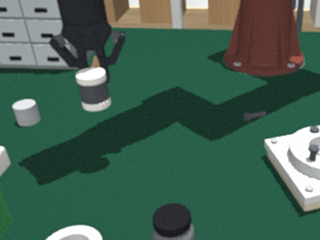

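View pics/w2.png

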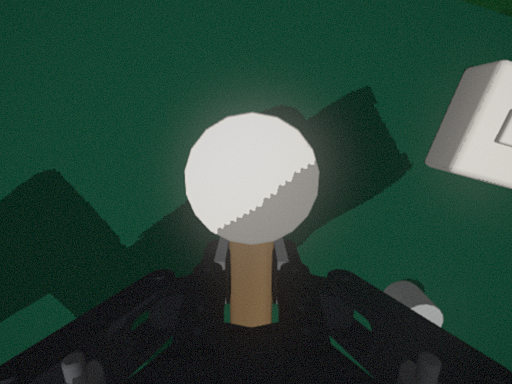

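The mallet is held: the white face is a disc centred at (252,177) and 133 px wide, with the handle between the fingers. I'll work out the head's position and tilt, then the move to the pin.

```bash
python3 - <<'E'
from h import *
w=camera_info("wrist");i=cv2.imread("pics/w2.png");s=state()
hsv=cv2.cvtColor(i,cv2.COLOR_BGR2HSV)
m=(hsv[...,2]>110)&(hsv[...,1]<70);m[:, :150]=0;m[:,340:]=0;m[:100]=0;m[260:]=0
a,c,st,mm=max(blobs(m),key=lambda t:t[0])
el=cv2.fitEllipse(max(cv2.findContours(mm.astype(np.uint8),0,2)[0],key=cv2.contourArea));print(a,c,st,el)
E=np.array(w["extrinsics"]);dep=w["fx"]*.05/max(el[1])
P=E[:3,3]+E[:3,:3]@[(el[0][0]-w["cx"])/w["fx"]*dep,(el[0][1]-w["cy"])/w["fy"]*dep,dep];print("face by size",P.round(4))
H=ray(w,*el[0],s["eef_pos"][2]+.049);X=R.from_rotvec(s["tcp_rot"]).as_matrix()[:,0]
print("H",H.round(4),"offset from TCP",(H-s["eef_pos"]).round(4),"along x",((H-s["eef_pos"])@X).round(4))
off=(H-s["eef_pos"]);off[2]=0
tgt=np.array([.606,.0785,.15])-off
print("target",tgt,togo(tgt,X))
for yaw in(0,20):
  x=R.from_euler('z',yaw,degrees=True).apply(X);o=R.from_euler('z',yaw,degrees=True).apply(off)
  print(yaw,togo(np.array([.606,.0785,.15])-o,x))
E
```

```text
13968 [251.2 177.9] [184, 112, 135, 133] ((251.1798095703125, 177.89871215820312), (131.2910919189453, 133.78756713867188), 86.26805877685547)
face by size [ 0.5482 -0.3136  0.1867]
H [ 0.5492 -0.3133  0.1912] offset from TCP [0.0491 0.0135 0.049 ] along x 0.0509
target [0.55686904 0.06503616 0.15      ] (array([-0.09,  0.07, -0.  ]), array([ 152.5, -365.4,   -7.4]))
0 (array([-0.09,  0.07, -0.  ]), array([ 152.5, -365.4,   -7.4]))
20 (array([ -0.1 ,   0.05, -20.  ]), array([ 155.8, -348. ,   -7.4]))
```

```bash
python3 -m creep '0 0 0 152 -365 -7 0;0 0 0 152 -365 -7 0;0 0 0 152 -365 -7 0;0 0 0 152 -365 -7 0;0 0 0 152 -365 -7 0;0 0 0 152 -365 -7 0;0 0 0 152 -365 -7 0;0 0 0 152 -365 -7 0;0 0 0 152 -365 -7 0;0 0 0 152 -365 -7 0;0 0 0 152 -365 -7 0;0 0 0 152 -365 -7 0'
python3 - <<'E'
from h import *
a=capture("scene")[:,:,::-1];cv2.imwrite("pics/s3.png",cv2.resize(a[100:290,230:450],None,fx=2.5,fy=2.5))
s=state();print(s["eef_pos"],s["force"],s["joints"].round(2), togo([.557,.065,.15],[.9689,.2473]))
E
```

```text
time: 4.35
eef_pos: [0.5569, 0.0627, 0.1497]
tcp_rot: [-3.117, -0.391, 0.002]
force: [0.2, -0.9, -3.1]
gripper_width: 0.0203
gripper_force: 118.8
[0.55701424 0.06263145 0.14991336] [-0.4175085   0.15609418 -2.38441318] [-0.02  0.41 -0.19  0.96 -0.    2.87] (array([-0.01,  0.05, -0.03]), array([ 0.6, -2.3, -0.1]))
```

View pics/s3.png

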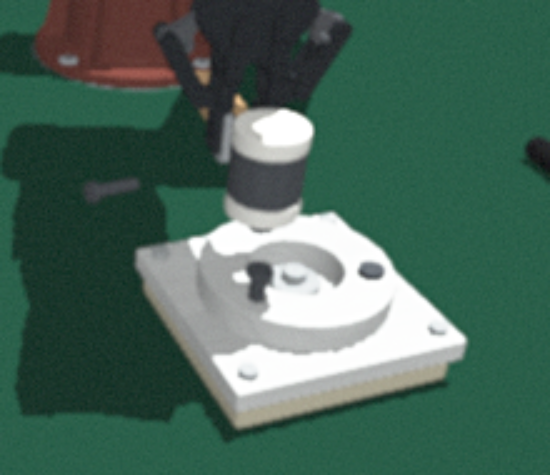

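The mallet's lower face, at (263,222) in the crop, hangs straight above the standing pin at (258,268). Striking down.

```bash
python3 -m creep '0 0 0 0 -2 20 0;0 0 0 0 -2 35 0;0 0 0 0 -2 45 0;0 0 0 0 -2 52 0;0 0 0 0 -2 58 0;0 0 0 0 -2 61 0;0 0 0 0 -2 61 0;0 0 0 0 -2 61 0'
python3 - <<'E'
from h import *
s=state();print(s["eef_pos"],s["force"],s["tcp_rot"],s["wrist_torque"])
E
```

```text
time: 5.2
eef_pos: [0.5573, 0.0659, 0.0895]
tcp_rot: [-3.116, -0.394, -0.002]
force: [0.5, -0.5, -2.7]
gripper_width: 0.0203
gripper_force: 119.0
[0.55731306 0.06591009 0.08952316] [ 0.50927029 -0.45053582 -2.65524593] [-3.11644490e+00 -3.93644008e-01 -1.58925166e-03] [0.02547727 0.10686803 0.01422506]
```

```bash
python3 -m creep '0 0 0 0 0 3 0;0 0 0 0 0 5 0;0 0 0 0 0 5 0'; python3 -m creep '0 0 0 0 0 3 0;0 0 0 0 0 5 0;0 0 0 0 0 5 0'
python3 - <<'E'
from h import *
a=capture("scene")[:,:,::-1];cv2.imwrite("pics/s4.png",cv2.resize(a[100:290,230:450],None,fx=2.5,fy=2.5))
E
```

```text
time: 5.5
eef_pos: [0.5573, 0.0659, 0.085]
tcp_rot: [3.117, 0.394, 0.002]
force: [-3.7, -0.6, 7.5]
gripper_width: 0.0204
gripper_force: 120.7
time: 5.8
eef_pos: [0.5577, 0.0656, 0.0826]
tcp_rot: [3.116, 0.394, 0.005]
force: [-15.3, -2.5, 36.9]
gripper_width: 0.0203
gripper_force: 125.8
```

View pics/s4.png

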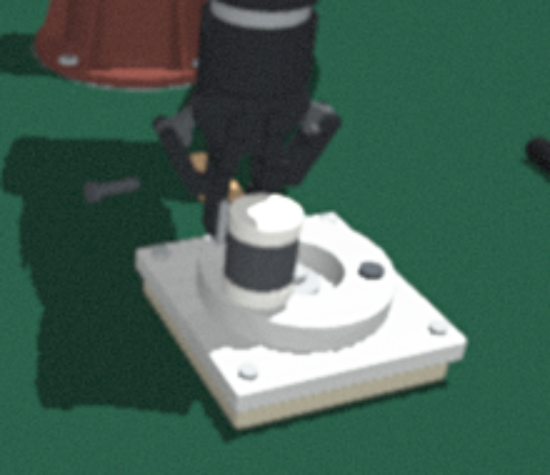

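The head now rests on the pin and the force has risen to 37 N, so the pin should be home. Lifting to check.

```bash
python3 -m creep '0 0 0 0 0 -40 0;0 0 0 0 0 -68 0;0 0 0 0 0 -68 0;0 0 0 0 0 -68 0;0 0 0 -30 80 -68 0;0 0 0 -60 160 -68 0;0 0 0 -60 160 -68 0;0 0 0 -60 160 -68 0'
python3 - <<'E'
from h import *
T=camera_info("top");S=camera_info("scene")
a=capture("scene")[:,:,::-1];b=capture("top")[:,:,::-1];cv2.imwrite("pics/b5.png",b)
A=cv2.resize(a[170:280,270:430],(480,330));B=cv2.resize(b[150:260,120:240],(360,330));cv2.imwrite("pics/c5.png",np.hstack([A,B])[:,:800])
for z in(.07,.0885): print(z,proj(S,[.606,.0785,z]),proj(T,[.606,.0785,z]))
s=state();print(s["eef_pos"],s["force"],togo([.5,-.327,.15],[.9689,.2473]))
E
```

```text
time: 6.65
eef_pos: [0.5369, -0.1074, 0.1453]
tcp_rot: [-3.117, -0.39, 0.004]
force: [0.5, 0.7, -3.4]
gripper_width: 0.0209
gripper_force: 119.7
0.07 [332.2 216.3] [190.9 183.1]
0.0885 [333.3 207.7] [189.  181.3]
[ 0.53718838 -0.10671717  0.14532261] [ 0.39451107  1.01430176 -4.07656   ] (array([-0.05,  0.14, -0.14]), array([-90. , 204.5,  -4.6]))
```

View pics/c5.png

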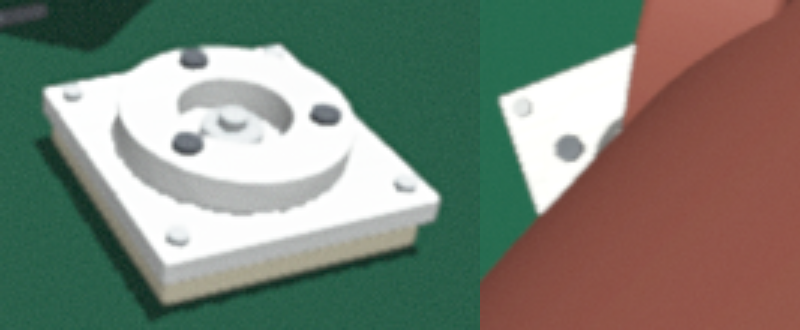

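The pin's head is at scene pixel (332.7,217.7), where (332,216) is predicted for z = 70 mm, and it sits flush like the other two, so it is home. Returning the mallet.

```bash
python3 -m creep '0 0 0 -90 204 -5 0;0 0 0 -90 204 -5 0;0 0 0 -90 204 -5 0;0 0 0 -90 204 -5 0;0 0 0 -90 204 -5 0;0 0 0 -90 204 -5 0;0 0 0 -90 204 -5 0;0 0 0 -90 204 45 0;0 0 0 -90 204 90 0;0 0 0 -90 204 115 0;0 0 0 -90 204 120 0;0 0 0 -90 204 120 0'
python3 -m creep '0 0 0 0 0 3 0;0 0 0 0 0 5 0;0 0 0 0 0 5 0'
python3 - <<'E'
from h import *
a=capture("scene")[:,:,::-1];cv2.imwrite("pics/s6.png",cv2.resize(a[130:260,60:230],None,fx=4,fy=4))
s=state();print(s["eef_pos"],s["force"])
E
```

```text
time: 7.95
eef_pos: [0.502, -0.3224, 0.0268]
tcp_rot: [-3.115, -0.396, 0.002]
force: [0.6, -0.1, -2.7]
gripper_width: 0.0199
gripper_force: 119.5
time: 8.25
eef_pos: [0.5026, -0.3243, 0.0232]
tcp_rot: [3.116, 0.394, 0.002]
force: [-0.0, -0.1, -3.0]
gripper_width: 0.0202
gripper_force: 119.5
[ 0.50247895 -0.32434464  0.02312029] [ 0.52390644  0.69599483 -2.71718916]
```

View pics/s6.png

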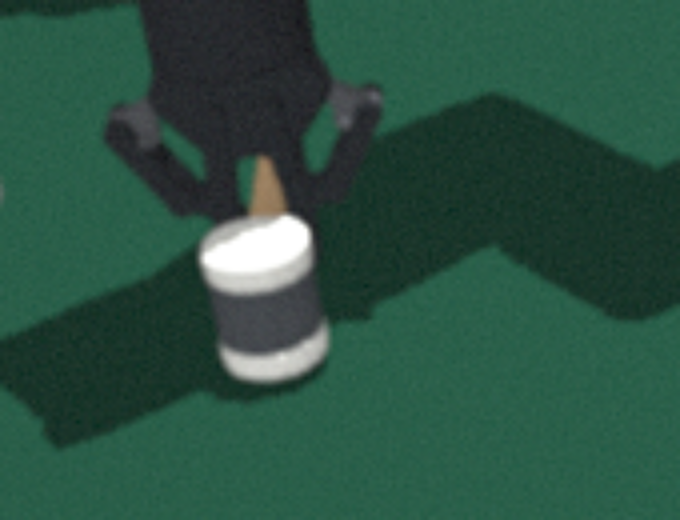

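The mallet hangs upright just above the bench, its lower face at (272,360) in the crop. Lowering in small steps.

```bash
python3 -m creep '0 0 0 0 0 3 0;0 0 0 0 0 5 0;0 0 0 0 0 5 0'; python3 -m creep '0 0 0 0 0 2 0;0 0 0 0 0 3 0;0 0 0 0 0 3 0'
```

```text
time: 8.6
eef_pos: [0.5018, -0.3239, 0.017]
tcp_rot: [-3.116, -0.393, 0.001]
force: [-0.2, 0.4, -3.0]
gripper_width: 0.0202
gripper_force: 119.5
time: 8.9
eef_pos: [0.502, -0.3241, 0.0146]
tcp_rot: [3.117, 0.394, 0.0]
force: [-1.0, -0.5, 0.6]
gripper_width: 0.0203
gripper_force: 120.6
```

```bash
python3 -m creep '0 0 0 0 0 2 0;0 0 0 0 0 2 0'; python3 -m creep '0 0 0 0 0 0 35;0 0 0 0 0 0 50;0 0 0 0 0 0 60;0 0 0 0 0 0 60;0 0 0 0 0 0 60;0 0 0 0 0 -30 60;0 0 0 0 0 -75 60;0 0 0 0 0 -120 60;0 0 0 0 0 -120 60;0 0 0 0 0 -120 60;0 0 0 0 0 -120 60' 20
python3 - <<'E'
from h import *
a=capture("scene")[:,:,::-1];b=capture("wrist")[:,:,::-1];cv2.imwrite("pics/s7.png",np.hstack([cv2.resize(a[100:260,60:270],(420,320)),cv2.resize(b,(380,320))]))
print(state()["force"])
E
```

```text
time: 9.1
eef_pos: [0.5019, -0.3243, 0.0142]
tcp_rot: [3.116, 0.394, 0.0]
force: [-8.2, 4.1, 21.8]
gripper_width: 0.02
gripper_force: 123.7
time: 10.2
eef_pos: [0.5014, -0.3236, 0.1313]
tcp_rot: [-3.116, -0.394, 0.002]
force: [-0.1, -0.5, -0.3]
gripper_width: 0.0602
gripper_force: 0.0
[ 0.22945394 -0.58485537 -0.04068117]
```

View pics/s7.png

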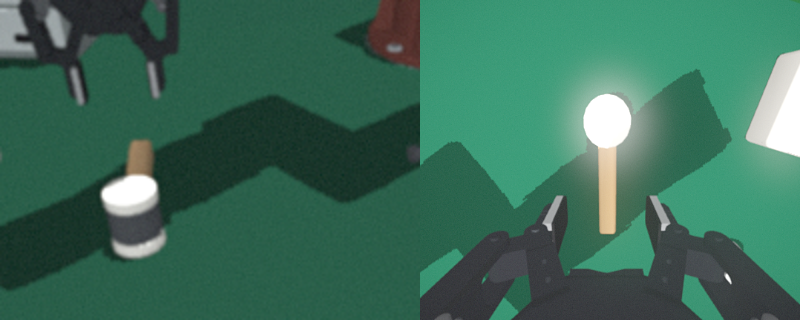

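The mallet stands on its head on the bench, with its top at (130,190) in the left view and (607,121) in the right. The gripper is open and well clear above it.

```bash
python3 -c "
from station import *
print(sign_off())"
```

```text
the job is handed in; nothing more can be done
None
```

The job is handed in: the standing pin was driven home with the mallet's face, and the mallet stands released on its head on the bench, both checked in the camera pictures; `sign_off()` returned no verdict.

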